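# Register a printing block and lock it

### The arm

A 6-joint arm with a two-finger parallel gripper is mounted at the origin on a cart in front of the work surface, level with it; the furniture and walls round the work are solid. World frame = base frame: x ahead of the robot, y to its left, z up, the work surface at z = 0. Lengths are in m, angles in rad, forces in N, time in s.
With the tool pointing down it reaches from about 0.35 to 0.975 m from the base axis. Payload 4.9 kg.
Tool frame: the origin (TCP) lies midway between the tips of the shut fingers; the grasp point (between the pads) lies 19 mm behind it; z points along the fingers, x is the direction in which the jaws open and shut, and the axes are right-handed (so a half turn about z gives the same grasp; the last joint's range is limited). The gripper opens to 85 mm and grips with 20 to 120 N. Pads are 22 mm wide; open, the fingers measure 114 mm over their backs; the gripper's body (76 mm by 85 mm) begins 54 mm behind the grasp point. The pads swing forward as they close: fully open they stand 13 mm farther back than shut.
Start: joints at [-1.297, 0.053, 1.613, -0, 1.476, -0.119], TCP at [0.239, -0.577, 0.231] pointing down, gripper open.
Joint ranges: [-3.01, 3.01], [-1.01, 2.22], [0.06, 2.58], [-1.02, 4.17], [0.09, 2.62], [-3.14, 3.14]. Speed limits (rad/s): [2.57, 2.57, 3.14, 3.14, 3.14, 3.14].

### API

Orientations are given as a rotation vector (axis times angle).
In Python, from station import ctrl gives the robot as it stands.
- The arm moves only by the tool step_arm, never from a script. Its argument "increments" is text: rows parted by semicolons, each of 6 numbers parted by spaces: the shift along the tool's x, y, z as a fraction of full scale, then the turn, a rotation vector about the tool's x, y, z as a fraction of full scale. In form: x y z rx ry rz; .... A call has 1 to 12 rows; each row shifts and turns the commanded pose from where the row before left it, along the tool's axes as they then stand; what a row does not reach is not made up. Full scale, the value 1, is 0.025 m for a shift and 0.1 rad for a turn. A row lasts 1/12 s, in which the tool goes at most 41.7 mm and 7.16 degrees, less where a joint would pass 70% of its speed; a pose out of reach is approached as far as the arm can. A call with a number of a shift or a turn outside -1 to 1 is refused whole. A call with a gripper value outside its range is refused whole. "fingers" is the opening, from -1 (shut) to 1 (fully open), so that 0 is half open, set as the call begins (left out, the last holds). The fingers move at their own pace and stop on an object; "newtons" is the grip in N (left out, the last holds). Time passes only in rows, so rows that do not move let the fingers close. It gives the time, the measured TCP pose, the force and the opening at its end, in the units of the state.
- ctrl.get_obs(): the state, without advancing time (a new reading comes with each control period).
- ctrl.get_image(name): name is "side" or "top" or "wrist"; returns a dict with "pixels" (400x640x3 uint8, red, green, blue), "intrinsics" (3x3 intrinsics, pixels), "eye" and "orientation" of the camera in the world. Camera axes: x right, y down, z forward; pixel columns grow to the right and rows downward; lengths in m; the calibration is good to about 2 mm. A picture is of the moment at which its call begins. There is no depth.
- ctrl.finish_job(): hands the job in, once; it reports no verdict.
The state is a dict: "t": time; "q": joint angles; "dq": joint speeds; "effort": joint torques, N m; "tool_pos": TCP position; "tool_rot": TCP orientation; "contact_force": force on the tool from outside, world axes, zero at the start; "wrist_torque": the same for the moment, N m; "opening": finger opening in m.
Only numpy, scipy, OpenCV 4.12 (cv2) and the standard library are available. Lean on these libraries where they do the work, as an engineer would, in place of code of your own. Each camera call takes 0.05 s, during which the arm holds its last target.

### The job

The lino printing block has slid out of its place on the registration board. With the fingertips, push it along the board into the corner, flush against both the left and the far fence, and then push the cam lever round clockwise all the way to its stop so that it locks the block there. Only slide the block, never lift or tip it off the board; leave the jars, tape, brush and other things round about where they are, and take the hand away at the end.

Things in the scene. Friction and masses are not known exactly. Their poses are not given: they have to be found in the camera images.
- board: registration board, fixed: plywood 270 x 320 mm, 12 mm thick. Origin at table level; x axis to the far fence, y to the left fence, z up. On its top two wooden fences 18 mm high, 28 mm wide form an L: far fence, inner face at x = +90 mm, from y = -165 to +78; left fence, inner face at y = +90 mm, from x = -125 to +78. Two 6 mm high paper pins stand on the far fence
- corner (a point): on the board's top (12 mm above the table), where the inner faces of the two fences would meet; axes as the board's. The block belongs in this corner: home, its axes are parallel to the board's and its origin is 55 mm in x and 80 mm in y short of this point
- block: loose lino printing block, wood with a dark carved face, 110 mm (its x) x 160 mm (its y) x 24 mm high, about 0.3 kg; origin at the centre of its underside, z up. It lies flat on the board, 53 to 73 mm short of the far fence and 5 to 18 mm right of the left fence, turned up to 0.12 rad
- pivot (a point): on the board's top under the lever's upright pivot (board x = +60, y = -114 mm), 44 mm from the right-hand edge of the block when that is home. On it, under the lever, a wooden eccentric disc (radius 24, thick 16, centre 20 mm off the pivot) presses that edge towards the left fence: reach from the pivot 20 mm at joint 0, 25 at 0.25, all 44 at 1.80 (dead centre; past it the cam holds)
- cam_lever (a joint): angle of the cam lever, rad, growing clockwise seen from above: 0 fully open, lever pointing to the right (board frame direction (0.37, -0.93)); 1.95 locked at its inner stop, lever pointing along the board's -x, towards the robot. It starts at 0 to 0.25, is stiff (0.08 N m), stays where it is left and needs under 10 N at the handle
- lever_grip (a point): middle of the lever's round black handle (17 mm thick, 50 mm long along the lever), 85 mm from the pivot, its centre line 22 mm above the board's top; the lever ends 122 mm from the pivot
- jar_a: ink jar with black lid, 55 mm across, 55 mm high, left of the board; loose bystander, to be left where it stands; origin at the centre of its underside
- jar_b: smaller ink jar with black lid, 47 mm across, 42 mm high, near the board's front right corner; loose bystander, to be left where it stands; origin at the centre of its underside
- jar_c: ink jar with white lid, 55 mm across, 55 mm high, left of the board, farther away; loose bystander, to be left where it stands; origin at the centre of its underside
- brush: flat brush, 178 mm along its y, 31 mm wide, 12 mm high, lying left of the board's front; loose bystander, to be left where it stands; origin at the centre of its underside
- stirrer: wooden stirring stick, 190 mm along its y, 18 mm wide, 6 mm high, lying behind the board; loose bystander, to be left where it stands; origin at the centre of its underside
- tape: roll of masking tape lying flat, 104 mm across, 25 mm high, beyond the board's right end; loose bystander, to be left where it stands; origin at the centre of its underside
- marker: pen, 135 mm along its y, 17 mm thick, lying right of the board; loose bystander, to be left where it stands; origin at the centre of its underside

How it is judged:
On the way:
1. the block has been pushed into the corner (within 6 mm of both fences) while the lever is not yet locked (x of block in the frame of corner above -0.061 m and y of block in the frame of corner above -0.086 m and angle between the x axis of block and the x axis of board, either way round below 0.07 rad and value of joint cam_lever below 1.6 rad), for 0.1 s.
At the end, for the whole second after the job is handed in: The block lies flat and at rest on the board, within 2 mm of home against both fences and square to them within 0.02 rad, and the cam lever stands past dead centre (joint above 1.80 of 1.95 rad) (x of block in the frame of corner between -0.057 and -0.052 m and y of block in the frame of corner between -0.082 and -0.077 m and z of block in the frame of corner below 0.003 m and angle between the x axis of block and the x axis of board, either way round below 0.02 rad and angle between block's own z axis and vertical below 0.03 rad and value of joint cam_lever above 1.8 rad and linear speed of block below 0.01 m/s); the robot touches nothing.
It fails at once if the block was lifted off the board by more than 6 mm or tipped by more than 0.1 rad (z of block in the frame of corner above 0.006 m or angle between block's own z axis and vertical above 0.1 rad).
It fails at once if a bystander was moved by more than 20 mm (distance of any of jar_a, jar_b, jar_c, brush, stirrer, tape, marker from where it was at the start of the episode above 0.02 m).
It also fails if it takes over 61 s, if anything falls off the work surface, if the arm or the gripper's body presses on something with over 40 N, if the wrist force passes 120 N, or if a joint passes its speed limit or range.

## Working session

There is one attempt and no reset: what is moved stays moved. The work goes in short steps, Python scripts to look and compute and a tool call to move; the robot and the scene stay as the last step left them, time stands still between calls to the robot, and variables do not carry over. Pictures are saved under pics/ and viewed, and the job is handed in when it is done.

Besides the shell and the picture viewer there is one more tool, called as name(argument=value, ...) on one line, values as JSON. step_arm: Moves the arm, as the interface text tells. Shift numbers are shares of 0.025 m and turn numbers shares of 0.1 rad, none past 1 either way. Its arguments: {"type":"object","properties":{"increments":{"type":"string"},"fingers":{"type":"number"},"newtons":{"type":"number"}},"required":["increments"]}

```bash
ls; mkdir -p pics; python3 - <<'E'
from station import ctrl
import cv2
print(ctrl.get_obs())
for n in ["top","side","wrist"]:
    im=ctrl.get_image(n); cv2.imwrite(f"pics/{n}0.png",im["pixels"][:,:,::-1]); print(n,im["intrinsics"],im["eye"],im["orientation"])
E
```

```text
pics
{'t': 0.0, 'q': array([-1.29705055e+00,  5.33187979e-02,  1.61428519e+00,  5.86529849e-07,
        1.47601745e+00, -1.18976203e-01]), 'dq': array([ 0.00108234,  0.00085612,  0.00152855, -0.00106388,  0.00116393,
       -0.00056884]), 'effort': array([-2.49384408e-03, -3.93686485e+01, -3.70178998e+01, -2.30088754e-04,
        7.09865824e-03,  1.56256554e-07]), 'tool_pos': array([ 0.23903481, -0.57680849,  0.23009189]), 'tool_rot': array([-2.61106059e+00,  1.74461178e+00,  2.41925881e-03]), 'contact_force': array([-0.19395491,  0.65942981,  0.38463332]), 'wrist_torque': array([ 0.00542337, -0.04477474,  0.01886218]), 'opening': 0.08556414591066341}
top [[441.18260353   0.         319.51446164]
 [  0.         441.18260353 197.43162112]
 [  0.           0.           1.        ]] [0.34061275 0.01382109 1.22477236] [-2.09153516  2.13761944 -0.19248825]
side [[460.94209246   0.         313.55675164]
 [  0.         460.94209246 204.16705474]
 [  0.           0.           1.        ]] [0.5747595  0.9670287  0.71195291] [ 0.04120218  2.76460912 -1.48179078]
wrist [[297.72233905   0.         319.97395956]
 [  0.         297.72233905 197.64476934]
 [  0.           0.           1.        ]] [ 0.30235642 -0.55086217  0.37251766] [ 2.4172806  -1.61504512 -0.22575826]
```

View pics/top0.png

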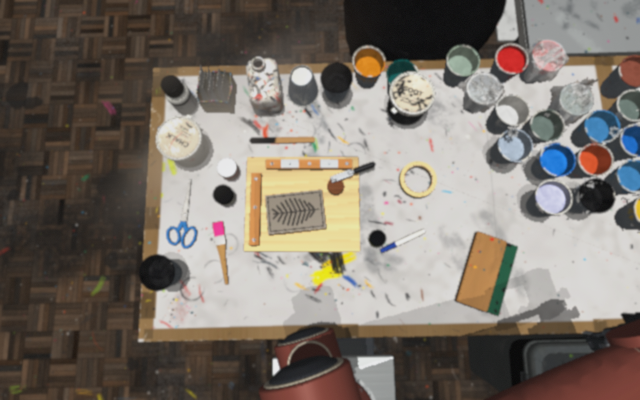

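View pics/side0.png

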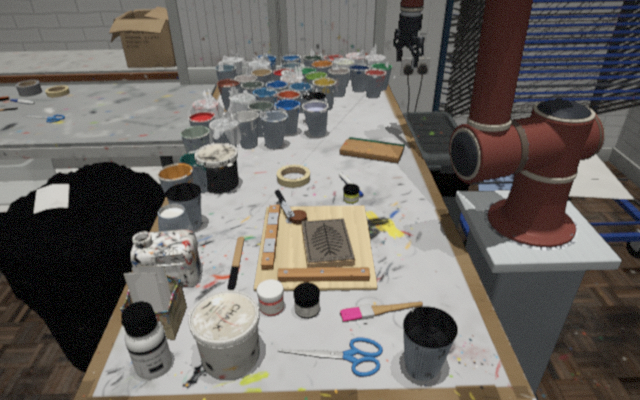

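```bash
python3 - <<'E'
import cv2
a=cv2.imread("pics/top0.png")[60:300,170:490]
cv2.imwrite("pics/topzoom0.png",cv2.resize(a,None,fx=2.5,fy=2.5,interpolation=cv2.INTER_CUBIC))
E
```

```text
(no output)
```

View pics/topzoom0.png

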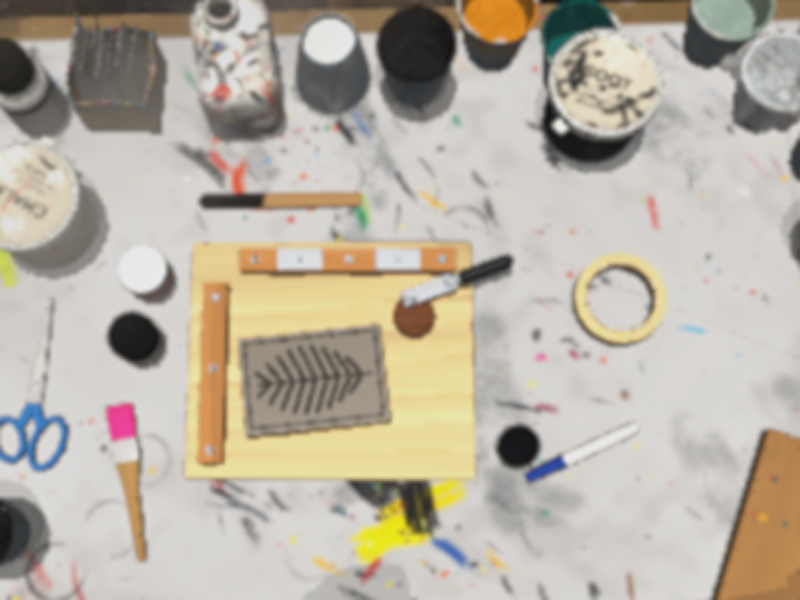

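The top view shows the board at about columns 245–360 and rows 157–251, with the block at (268–326, 190–235). The lever handle is near (360, 172) and points right and slightly far. Next I'll measure these.

```bash
cat > h.py <<'E'
import numpy as np, cv2
from scipy.spatial.transform import Rotation as R
from station import ctrl
def ray(im,px,z):
    px=np.atleast_2d(np.asarray(px,float))
    d=np.c_[px,np.ones(len(px))]@np.linalg.inv(im["intrinsics"]).T
    d=d@R.from_rotvec(im["orientation"]).as_matrix().T
    e=np.asarray(im["eye"]); return (e+d*((z-e[2])/d[:,2])[:,None])[:,:2]
def proj(im,P):
    P=np.atleast_2d(P); c=(P-im["eye"])@R.from_rotvec(im["orientation"]).as_matrix()
    u=c@im["intrinsics"].T; return u[:,:2]/u[:,2:]
def big(m):
    n,l,s,c=cv2.connectedComponentsWithStats(m.astype(np.uint8)); i=1+np.argmax(s[1:,4]); return (l==i).astype(np.uint8)
def poly(m):
    c=max(cv2.findContours(m,cv2.RETR_EXTERNAL,cv2.CHAIN_APPROX_NONE)[0],key=cv2.contourArea); return c[:,0,:].astype(float)
E
python3 - <<'E'
from h import *
im=ctrl.get_image("top"); p=im["pixels"]; hsv=cv2.cvtColor(p,cv2.COLOR_RGB2HSV)
for n,u in dict(board=(340,230),block=(275,200),table=(370,220),fence=(256,225),cam=(335,187),handle=(367,168),fence2=(280,164)).items(): print(n,hsv[u[1],u[0]],p[u[1],u[0]])
roi=np.zeros(p.shape[:2],bool); roi[145:262,235:385]=1
H,S,V=[hsv[...,i].astype(int) for i in range(3)]
def rect(m,z):
    w=ray(im,poly(m),z); r=cv2.minAreaRect((w*1000).astype(np.float32)); return r
bm=big(roi&(S>60)&(V>170)&(H>10)&(H<35))
f=poly(bm); print("board",rect(bm,0.012),cv2.boundingRect(f.astype(np.float32)))
# block : low sat, medium dark within board interior
r2=np.zeros_like(roi); r2[180:242,263:332]=1
km=big(r2&(S<90)&(V<170)); print("block",rect(km,0.036),"area px",km.sum())
hm=big(roi&(V<70)&(np.arange(640)[None]>340)&(np.arange(400)[:,None]<185)); print("handle",rect(hm,0.034),hm.sum())
o=p.copy(); 
for m,c in((bm,(0,255,0)),(km,(255,0,0)),(hm,(0,0,255))):
    cs=cv2.findContours(m,0,1)[0]; cv2.drawContours(o,cs,-1,c,1)
cv2.imwrite("pics/seg0.png",cv2.resize(o[145:262,235:385,::-1],None,fx=5,fy=5,interpolation=0))
E
```

```text
board [ 25  85 233] [233 219 155]
block [ 17  41 154] [154 143 129]
table [ 23   6 159] [159 158 155]
fence [ 14 152 200] [200 138  81]
cam [ 11 149 127] [127  80  53]
handle [90  6 43] [42 43 43]
fence2 [ 12  83 215] [215 172 145]
board ((553.6525268554688, 75.83756256103516), (319.5155029296875, 298.2515869140625), 87.84483337402344) (244, 155, 116, 107)
block ((534.33984375, 92.9021987915039), (108.5080795288086, 155.2457733154297), 5.053894519805908) area px 2225
handle ((655.2862548828125, -100.33390808105469), (12.62137222290039, 56.10429000854492), 17.553466796875) 89
```

View pics/seg0.png

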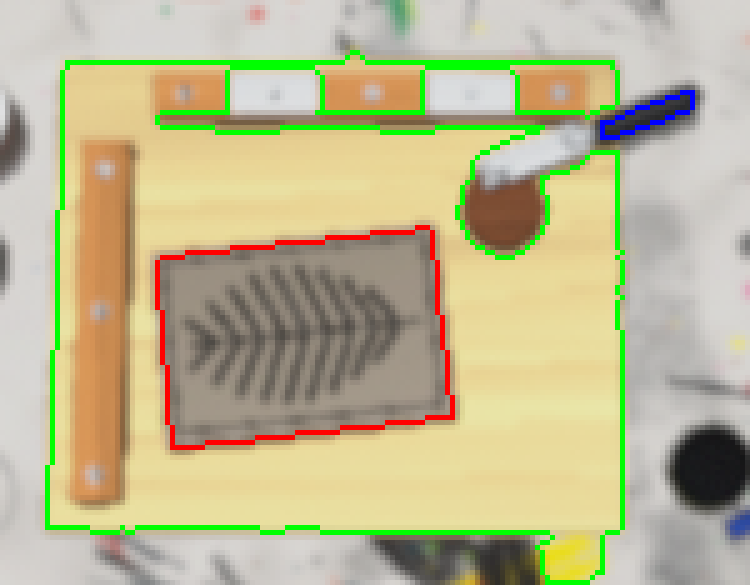

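```bash
cat > meas.py <<'E'
from h import *
def sub(gray,cols_rows,axis,half=4):
    pass
def measure(im,verbose=True):
    p=im["pixels"]; hsv=cv2.cvtColor(p,cv2.COLOR_RGB2HSV); H,S,V=[hsv[...,i].astype(int) for i in range(3)]
    roi=np.zeros(p.shape[:2],bool); roi[145:262,235:385]=1
    bm=big(roi&(S>60)&(V>170)&(H>10)&(H<35)); c=poly(bm)
    L=c[(c[:,0]<252)&(c[:,1]>165)&(c[:,1]<245)]; 
    Rr=c[(c[:,0]>356)&(c[:,1]>185)&(c[:,1]<247)]
    T=c[(c[:,1]<160)&(((c[:,0]>252)&(c[:,0]<300))|((c[:,0]>312)&(c[:,0]<350)))]
    B=c[(c[:,1]>246)&(c[:,0]>250)&(c[:,0]<340)]
    out={}
    for n,q,o in(("L",L,(-.5,0)),("R",Rr,(.5,0)),("T",T,(0,-.5)),("B",B,(0,.5))):
        w=ray(im,q+np.array(o)+0.0,0.012); v=cv2.fitLine(w.astype(np.float32),cv2.DIST_HUBER,0,1e-4,1e-4).ravel(); out[n]=v
    return out
if __name__=="__main__":
    im=ctrl.get_image("top"); o=measure(im)
    for k,v in o.items():
        a=np.arctan2(v[1],v[0]); print(k,"dir deg",np.degrees(a)%180,"pt",v[2:])
E
python3 meas.py
python3 - <<'E'
from h import *
im=ctrl.get_image("top")
def z(x,y): return (235+(x+.5)/5-.5,145+(y+.5)/5-.5)
print("corners TL TR BR BL",ray(im,[z(66,62),z(617,62),z(623,530),z(47,528)],.012))
print("block TL TR BR BL",ray(im,[z(157,258),z(433,229),z(455,418),z(173,450)],.036))
print("handle ends", ray(im,[z(598,133),z(697,96)],.034))
print("left fence inner (top)",ray(im,[z(132,145),z(124,495)],.030))
print("far fence inner top",ray(im,[z(158,111),z(590,111)],.030))
print("cam top centre",ray(im,[z(503,210)],.028))
E
```

```text
L dir deg 178.66545 pt [0.56017673 0.23364936]
R dir deg 179.1369 pt [ 0.53889525 -0.08346733]
T dir deg 88.69849 pt [0.69793874 0.07521008]
B dir deg 87.86981 pt [0.4301455  0.09693374]
corners TL TR BR BL [[ 0.70049819  0.2281773 ]
 [ 0.69279718 -0.08642243]
 [ 0.42743944 -0.07982995]
 [ 0.43530879  0.2357632 ]]
block TL TR BR BL [[0.58016272 0.1725365 ]
 [0.59292282 0.02031848]
 [0.48802959 0.01062253]
 [0.4740102  0.16356449]]
handle ends [[ 0.64574033 -0.07253413]
 [ 0.66566724 -0.12840274]]
left fence inner (top) [[0.6460995  0.18751351]
 [0.45081774 0.19087448]]
far fence inner top [[ 0.66538228  0.17301502]
 [ 0.65954171 -0.06880896]]
cam top centre [[ 0.60449274 -0.01872418]]
```

```bash
python3 - <<'E'
from h import *
im=ctrl.get_image("top"); p=im["pixels"]; a=p[145:262,235:385,::-1]
cv2.imwrite("pics/a.png",cv2.resize(a[:50,:],None,fx=5,fy=5,interpolation=cv2.INTER_NEAREST))
th=-0.023; c,s=np.cos(th),np.sin(th)
def B(x,y,z,o=(0.567,0.098)): return [o[0]+c*x-s*y,o[1]+s*x+c*y,z]
def pr(n,P):
    u=proj(im,[P])[0]; print(n,u.round(1),((u-[235,145]+.5)*5-.5).round(0))
for y in(.078,-.165):
    pr(f"far in top {y}",B(.09,y,.03)); pr("far in foot",B(.09,y,.012)); pr("far out top",B(.118,y,.03))
for x in(-.125,.078):
    pr(f"left in top {x}",B(x,.09,.03)); pr("left foot",B(x,.09,.012)); pr("left out top",B(x,.118,.03))
hsv=cv2.cvtColor(p,cv2.COLOR_RGB2HSV);H,S,V=[hsv[...,i].astype(int) for i in range(3)]
roi=np.zeros(p.shape[:2],bool); roi[170:250,245:265]=1
m=big(roi&(S>115)&(H<20)&(V>150)); w=ray(im,poly(m),.03); print("leftfence",cv2.minAreaRect((w*1000).astype(np.float32)),cv2.boundingRect(m))
for col in(278-8,305,310): print(col,p[155:174,col].tolist())
for row in(180,230): print(row,p[row,246:268].tolist())
E
```

```text
far in top 0.078 [265.9 169.1] [156. 122.]
far in foot [266.7 170.7] [161. 131.]
far out top [266.1 159.4] [158.  74.]
far in top -0.165 [352.8 169. ] [591. 122.]
far in foot [352.4 170.6] [589. 130.]
far out top [352.6 159.3] [590.  74.]
left in top -0.125 [259.4 246.1] [124. 507.]
left foot [260.4 246.6] [129. 510.]
left out top [249.1 246.1] [ 72. 507.]
left in top 0.078 [261.5 173.3] [134. 143.]
left foot [262.4 174.8] [139. 151.]
left out top [251.5 173.3] [ 84. 143.]
leftfence ((547.7785034179688, 204.0291290283203), (29.21881866455078, 200.8829345703125), 88.73731231689453) (249, 173, 13, 73)
270 [[216, 214, 210], [219, 211, 195], [224, 205, 163], [225, 195, 138], [220, 175, 119], [216, 156, 98], [214, 152, 98], [210, 162, 123], [209, 172, 145], [209, 169, 140], [209, 155, 112], [206, 144, 88], [190, 131, 77], [153, 109, 67], [160, 132, 91], [214, 183, 128], [226, 200, 141], [226, 202, 141], [228, 203, 142]]
305 [[178, 168, 100], [202, 184, 111], [221, 195, 130], [224, 192, 135], [221, 175, 121], [218, 157, 99], [216, 150, 89], [215, 148, 87], [213, 146, 86], [212, 145, 85], [
[... 512 characters left out ...]
33, 216, 153], [233, 215, 152], [229, 204, 141], [219, 171, 110], [213, 150, 89], [209, 146, 92], [199, 148, 109], [190, 155, 132], [196, 162, 140], [195, 149, 114], [193, 135, 85], [190, 131, 77], [173, 122, 74], [174, 142, 97], [220, 194, 137], [233, 216, 152], [234, 217, 153], [234, 216, 153], [233, 215, 152], [233, 216, 152]]
230 [[233, 223, 160], [233, 222, 159], [229, 214, 148], [219, 179, 118], [214, 153, 92], [216, 150, 88], [216, 151, 88], [214, 148, 86], [204, 141, 83], [199, 137, 82], [199, 137, 81], [200, 138, 81], [181, 125, 73], [137, 101, 64], [160, 143, 100], [221, 205, 143], [233, 223, 159], [234, 223, 160], [233, 223, 159], [233, 222, 158], [228, 217, 152], [207, 189, 140]]
```

View pics/a.png

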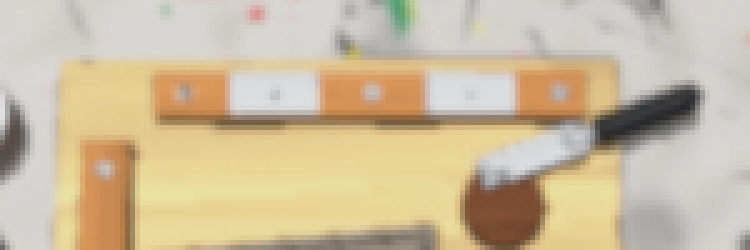

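Localisation: using the fences as the reference, the board origin is at about (0.569, 0.0995) with yaw about −0.023. The block is about 70 mm short of the far fence, 18 mm right of the left fence, and turned +0.107 rad. The lever is near 0. I'll push left first, well clear of the disc, so turn the tool first.

step_arm(increments="0 0 0 0 0 -1;0 0 0 0 0 -1;0 0 0 0 0 -1;0 0 0 0 0 -1;0 0 0 0 0 -1;0 0 0 0 0 -1;0 0 0 0 0 -1;0 0 0 0 0 -1;0 0 0 0 0 -1;0 0 0 0 0 -1;0 0 0 0 0 -1;0 0 0 0 0 -0.55", fingers=0.1, newtons=60)

```text
t: 1.35
tool_pos: [0.2392, -0.5774, 0.2313]
tool_rot: [-3.141, 0.029, -0.0]
contact_force: [0.4, 0.6, 0.5]
opening: 0.0467
```

step_arm(increments="0.5 -1 0 0 0 0;0.5 -1 0 0 0 0;0.5 -1 0 0 0 0;0.5 -1 0 0 0 0;0.5 -1 0 0 0 0;0.5 -1 0 0 0 0;0.5 -1 0 0 0 0;0.5 -1 0 0 0 0;0.5 -1 0 0 0 0;0.5 -1 0 0 0 0;0.5 -1 0 0 0 0;0 0 0 0 0 0")

```text
t: 2.35
tool_pos: [0.3846, -0.3023, 0.2314]
tool_rot: [-3.14, 0.029, -0.002]
contact_force: [0.5, 0.6, -0.5]
opening: 0.0469
```

```bash
cat >> h.py <<'E'
O=np.array([0.569,0.0995]); TH=-0.023
def B2W(x,y): return O+np.array([np.cos(TH)*x-np.sin(TH)*y,np.sin(TH)*x+np.cos(TH)*y])
def st(target=None):
    o=ctrl.get_obs(); M=R.from_rotvec(o["tool_rot"]).as_matrix(); psi=np.arctan2(M[1,0],M[0,0])
    print("t",round(o["t"],2),"pos",o["tool_pos"].round(4),"psi",round(psi,4),"tilt",M[:,2].round(3),"F",o["contact_force"].round(1),"open",round(o["opening"],4))
    d=o["tool_pos"][:2]-O; c,s=np.cos(TH),np.sin(TH); print("board mm",((c*d[0]+s*d[1])*1e3).round(1),((-s*d[0]+c*d[1])*1e3).round(1))
    if target is not None: print("units to target (tool xyz)",(M.T@(np.array(target)-o["tool_pos"])/0.025).round(2))
E
python3 -c "
from h import *
st((0.52,-0.035,0.15))"
```

```text
t 2.35 pos [ 0.3846 -0.3023  0.2314] psi -0.0186 tilt [ 0.001  0.001 -1.   ] F [ 0.5  0.6 -0.5] open 0.0469
board mm -175.1 -405.9
units to target (tool xyz) [  5.21 -10.79   3.28]
```

step_arm(increments="0.5 -1 0.3 0 0 0;0.5 -1 0.3 0 0 0;0.5 -1 0.3 0 0 0;0.5 -1 0.3 0 0 0;0.5 -1 0.3 0 0 0;0.5 -1 0.3 0 0 0;0.5 -1 0.3 0 0 0;0.5 -1 0.3 0 0 0;0.5 -1 0.3 0 0 0;0.5 -1 0.3 0 0 0;0.2 -0.8 0.3 0 0 0;0 0 0 0 0 0")

```text
t: 3.35
tool_pos: [0.5189, -0.0362, 0.147]
tool_rot: [-3.14, 0.031, 0.004]
contact_force: [-0.5, 0.3, 0.6]
opening: 0.0469
```

```bash
python3 -c "
from h import *
st((0.52,-0.035,0.018))
for n in ('wrist','top'):
    im=ctrl.get_image(n); cv2.imwrite(f'pics/{n}1.png',im['pixels'][:,:,::-1])
"
```

```text
t 3.35 pos [ 0.5189 -0.0362  0.147 ] psi -0.0196 tilt [-0.003  0.002 -1.   ] F [-0.5  0.3  0.6] open 0.0469
board mm -46.9 -136.8
units to target (tool xyz) [ 0.06 -0.04  5.16]
```

View pics/wrist1.png

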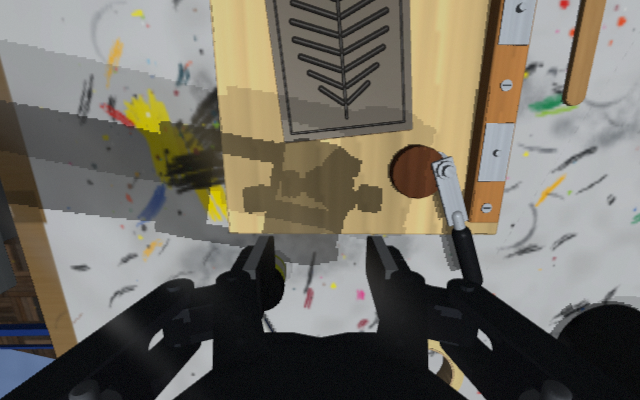

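The wrist view has +x to the right and +y up. The block's right edge runs from (287,140) to (411,128), the disc is at (415,171), and the fingers are clear of all of it. I'll check those points by casting rays.

```bash
python3 -c "
from h import *
im=ctrl.get_image('wrist')
print('block BR TR',ray(im,[(287,141),(411,129)],.036))
print('disc c',ray(im,[(415,171)],.028), 'rad', ray(im,[(390,171)],.028))
print('far fence inner foot',ray(im,[(466,220),(485,40)],.012),'top', ray(im,[(471,220),(488,60)],.030))
print('board right edge',ray(im,[(230,233),(440,234)],.012))
st()
"
```

```text
block BR TR [[0.49192898 0.00862231]
 [0.59589009 0.01621037]]
disc c [[ 0.60404368 -0.02097275]] rad [[ 0.58171163 -0.02048439]]
far fence inner foot [[ 0.66288247 -0.07453741]
 [ 0.66111943  0.08711829]] top [[ 0.65832869 -0.06789678]
 [ 0.65630851  0.06876908]]
board right edge [[ 0.42713365 -0.08331563]
 [ 0.63838903 -0.08895862]]
t 3.5 pos [ 0.5192 -0.0394  0.1489] psi -0.023 tilt [-0.    -0.001 -1.   ] F [ 0.6 -0.2 -0. ] open 0.0472
board mm -46.6 -140.0
```

step_arm(increments="0 0 1 0 0 0;0 0 1 0 0 0;0 0 1 0 0 0;0 0 1 0 0 0;0 0 0.6 0 0 0;0 0 0.5 0 0 0;0 0 0 0 0 0")

```text
t: 4.08
tool_pos: [0.5172, -0.0395, 0.019]
tool_rot: [-3.141, 0.039, 0.007]
contact_force: [-0.7, -0.0, -0.0]
opening: 0.047
```

step_arm(increments="0 -0.5 0 0 0 0;0 -0.5 0 0 0 0;0 -0.3 0 0 0 0;0 -0.2 0 0 0 0;0 -0.2 0 0 0 0;0 -0.2 0 0 0 0;0 -0.2 0 0 0 0")

```text
t: 4.67
tool_pos: [0.5207, 0.014, 0.0219]
tool_rot: [3.141, -0.035, 0.001]
contact_force: [-0.9, -2.6, 3.1]
opening: 0.047
```

```bash
python3 -c "
from h import *
st()
im=ctrl.get_image('wrist'); cv2.imwrite('pics/w2.png',im['pixels'][:,:,::-1])
"
```

```text
t 4.67 pos [0.5207 0.014  0.0219] psi -0.0225 tilt [ 0.001 -0.001 -1.   ] F [-0.9 -2.6  3.1] open 0.047
board mm -46.3 -86.5
```

View pics/w2.png

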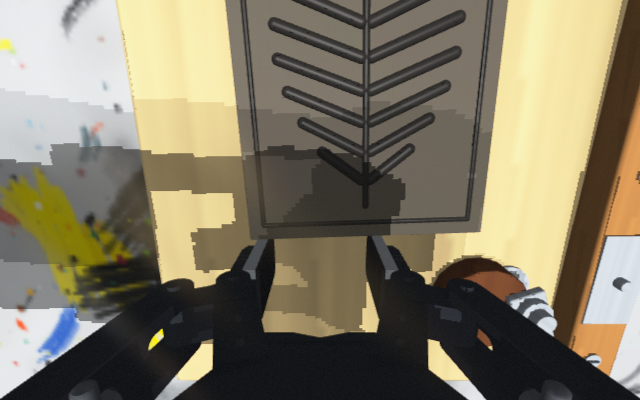

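The fingertips are in contact and the block is nearly square. I'll continue slowly towards the fence, slightly lower.

step_arm(increments="0 -0.1 0.1 0 0 0;0 -0.1 0.05 0 0 0;0 -0.1 0 0 0 0;0 0 0 0 0 0")

```text
t: 5.05
tool_pos: [0.5205, 0.0201, 0.0173]
tool_rot: [3.138, -0.036, -0.0]
contact_force: [-0.8, -7.8, 0.8]
opening: 0.047
```

```bash
python3 -c "
from h import *
st()
im=ctrl.get_image('top'); p=im['pixels'][150:260,240:390,::-1]; cv2.imwrite('pics/t3.png',cv2.resize(p,None,fx=5,fy=5,interpolation=cv2.INTER_NEAREST))
"
```

```text
t 5.05 pos [0.5205 0.0201 0.0173] psi -0.0227 tilt [-0.    -0.003 -1.   ] F [-0.8 -7.8  0.8] open 0.047
board mm -46.7 -80.5
```

View pics/t3.png

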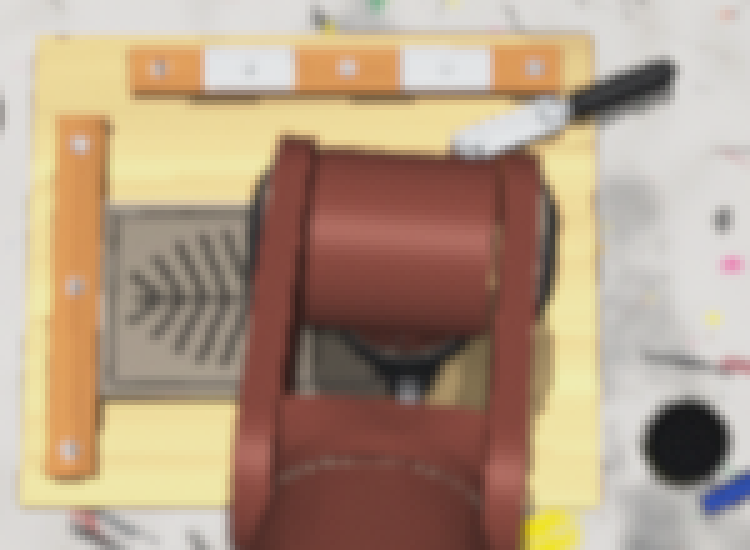

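The block is flush against the left fence and looks square, and the force rose to 8 N. Next I'll back off, lift, and turn to push from the near side.

step_arm(increments="0 0.5 0 0 0 0;0 0.3 -0.5 0 0 0;0 0 -1 0 0 0;0 0 -1 0 0 0;0 0 -1 0 0 1;0 0 -0.5 0 0 1;0 0 0 0 0 1;0 0 0 0 0 1;0 0 0 0 0 1;0 0 0 0 0 1;0 0 0 0 0 1;0 0 0 0 0 1", fingers=0.5)

```text
t: 6.1
tool_pos: [0.5202, 0.0012, 0.1183]
tool_rot: [-2.874, 1.264, -0.0]
contact_force: [-0.6, 0.8, 0.2]
opening: 0.064
```

step_arm(increments="0 0 0 0 0 1;0 0 0 0 0 1;0 0 0 0 0 1;0 0 0 0 0 1;0 0 0 0 0 1;0 0 0 0 0 1;0 0 0 0 0 1;0 0 0 0 0 0.7;0 0 0 0 0 0")

```text
t: 6.85
tool_pos: [0.5202, 0.0011, 0.1182]
tool_rot: [-2.194, 2.247, 0.0]
contact_force: [0.5, -0.1, -0.4]
opening: 0.0637
```

```bash
python3 -c "
from h import *
w=B2W(-.120,.010); print(w); st((w[0],w[1],.1)); 
"
```

```text
[0.44926172 0.11225711]
t 6.85 pos [0.5202 0.0011 0.1182] psi -1.5949 tilt [ 0.001  0.001 -1.   ] F [ 0.5 -0.1 -0.4] open 0.0637
board mm -46.5 -99.5
units to target (tool xyz) [-4.38  2.94  0.73]
```

step_arm(increments="-1 0.7 0 0 0 0;-1 0.7 0 0 0 0;-1 0.7 0 0 0 0;-1 0.7 0 0 0 0;-0.4 0.1 0 0 0 0;0 0 0 0 0 0")

```text
t: 7.35
tool_pos: [0.4495, 0.1144, 0.1179]
tool_rot: [-2.201, 2.241, 0.0]
contact_force: [1.1, -0.5, 0.2]
opening: 0.0642
```

```bash
python3 -c "
from h import *
w=B2W(-.120,.010); st((w[0],w[1],.016)); 
im=ctrl.get_image('wrist'); cv2.imwrite('pics/w4.png',im['pixels'][:,:,::-1])
"
```

```text
t 7.35 pos [0.4495 0.1144 0.1179] psi -1.5888 tilt [ 0.001  0.001 -1.   ] F [ 1.1 -0.5  0.2] open 0.0642
board mm -119.9 12.1
units to target (tool xyz) [0.09 0.01 4.08]
```

View pics/w4.png

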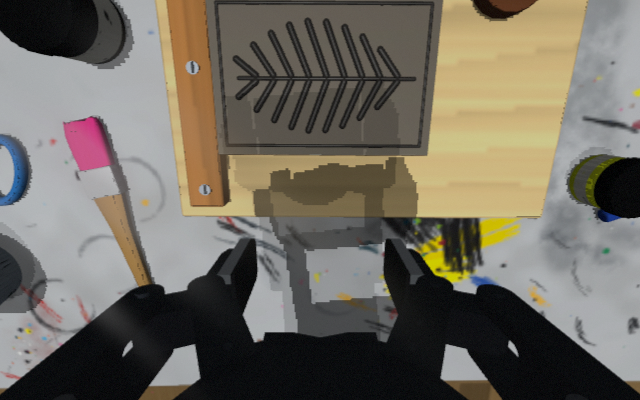

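```bash
python3 -c "
from h import *
im=ctrl.get_image('wrist')
for q in ray(im,[(222,152),(426,156)],.036):
    d=q-O; print(q,d)
"
```

```text
[0.49265333 0.18631615] [-0.07634667  0.08681615]
[0.48665372 0.03298077] [-0.08234628 -0.06651923]
```

step_arm(increments="0 0 1 0 0 0;0 0 1 0 0 0;0 0 1 0 0 0;0 0 0.7 0 0 0;0 0 0.3 0 0 0;0 0 0 0 0 0")

```text
t: 7.95
tool_pos: [0.449, 0.1118, 0.0156]
tool_rot: [2.193, -2.245, -0.004]
contact_force: [-0.8, 0.1, 0.7]
opening: 0.0643
```

step_arm(increments="0 -0.5 0 0 0 0;0 -0.4 0 0 0 0;0 -0.3 0 0 0 0;0 -0.3 0 0 0 0;0 -0.3 0 0 0 0;0 -0.3 0 0 0 0;0 -0.3 0 0 0 0;0 -0.3 0 0 0 0;0 -0.2 0 0 0 0;0 -0.2 0 0 0 0;0 -0.1 0 0 0 0")

```text
t: 8.87
tool_pos: [0.5305, 0.1109, 0.0181]
tool_rot: [2.196, -2.245, -0.001]
contact_force: [-6.7, -1.7, 5.0]
opening: 0.0639
```

```bash
python3 -c "
from h import *
st()
im=ctrl.get_image('wrist'); cv2.imwrite('pics/w5.png',im['pixels'][:,:,::-1])
"
```

```text
t 8.87 pos [0.5305 0.1109 0.0181] psi -1.5931 tilt [-0.001 -0.    -1.   ] F [-6.7 -1.7  5. ] open 0.0639
board mm -38.8 10.5
```

View pics/w5.png

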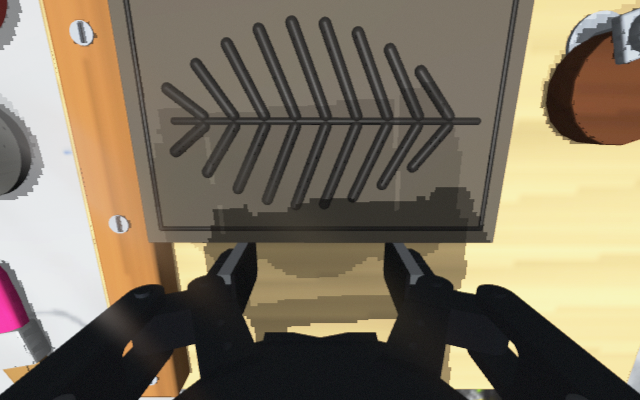

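It's square and still moving. I'll push slowly until the force jumps.

step_arm(increments="0 -0.1 0 0 0 0;0 -0.1 0 0 0 0;0 -0.1 0 0 0 0;0 0 0 0 0 0")

```text
t: 9.25
tool_pos: [0.5377, 0.1108, 0.0177]
tool_rot: [2.197, -2.246, 0.0]
contact_force: [-2.7, -1.7, 2.2]
opening: 0.064
```

step_arm(increments="0 -0.08 0 0 0 0;0 0 0 0 0 0")

```text
t: 9.42
tool_pos: [0.5388, 0.1109, 0.0175]
tool_rot: [2.195, -2.245, -0.003]
contact_force: [-6.3, -1.2, 5.5]
opening: 0.064
```

```bash
python3 -c "
from h import *
st()
im=ctrl.get_image('top'); p=im['pixels'][150:260,240:390,::-1]; cv2.imwrite('pics/t6.png',cv2.resize(p,None,fx=5,fy=5,interpolation=cv2.INTER_NEAREST))
"
```

```text
t 9.42 pos [0.5388 0.1109 0.0175] psi -1.593 tilt [-0.002 -0.    -1.   ] F [-6.3 -1.2  5.5] open 0.064
board mm -30.5 10.7
```

View pics/t6.png

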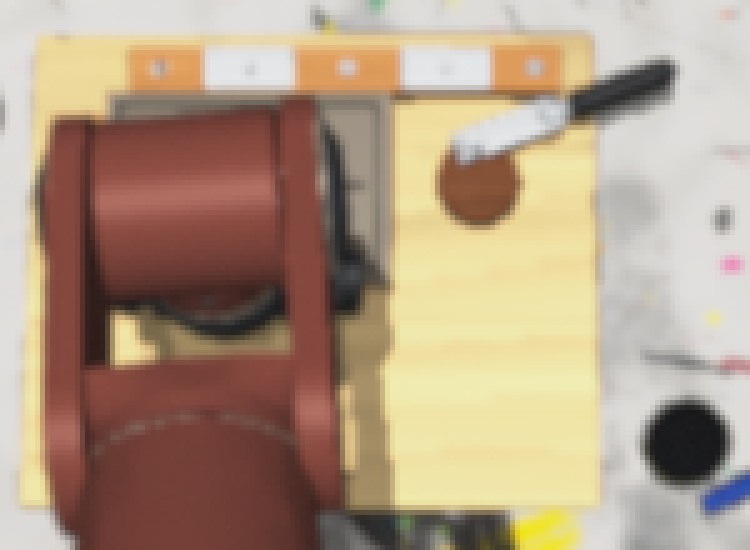

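step_arm(increments="0 -0.08 0 0 0 0;0 0 0 0 0 0")

```text
t: 9.63
tool_pos: [0.5388, 0.1109, 0.0174]
tool_rot: [2.193, -2.242, -0.008]
contact_force: [-13.4, -1.0, 11.0]
opening: 0.0641
```

step_arm(increments="0 -0.08 0 0 0 0;0 0 0 0 0 0")

```text
t: 9.8
tool_pos: [0.5388, 0.111, 0.0171]
tool_rot: [2.19, -2.239, -0.014]
contact_force: [-21.2, -1.0, 16.9]
opening: 0.064
```

The TCP has stopped at x = 0.5388 and the force is rising, so the block is on the far fence. I'll back off, lift and check.

step_arm(increments="0 0.3 0 0 0 0;0 0.5 0 0 0 0;0 0.2 -1 0 0 0;0 0 -1 0 0 0;0 0 -1 0 0 0;0 0 -1 0 0 0;0 0 -1 0 0 0;0 0 0 0 0 0", fingers=-1)

```text
t: 10.47
tool_pos: [0.5231, 0.1119, 0.1495]
tool_rot: [-2.189, 2.238, -0.014]
contact_force: [1.3, -0.2, 1.7]
opening: 0.0002
```

```bash
python3 -c "
from h import *
st()
im=ctrl.get_image('wrist'); cv2.imwrite('pics/w7.png',im['pixels'][:,:,::-1])
im=ctrl.get_image('side'); p=im['pixels'][190:300,230:390,::-1]; cv2.imwrite('pics/s7.png',cv2.resize(p,None,fx=5,fy=5,interpolation=cv2.INTER_NEAREST))
"
```

```text
t 10.47 pos [0.5231 0.1119 0.1495] psi -1.5928 tilt [ 0.014  0.001 -1.   ] F [ 1.3 -0.2  1.7] open 0.0002
board mm -46.2 11.3
```

View pics/w7.png

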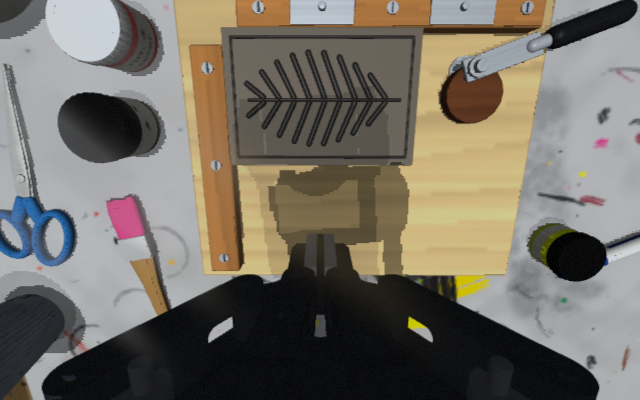

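View pics/s7.png

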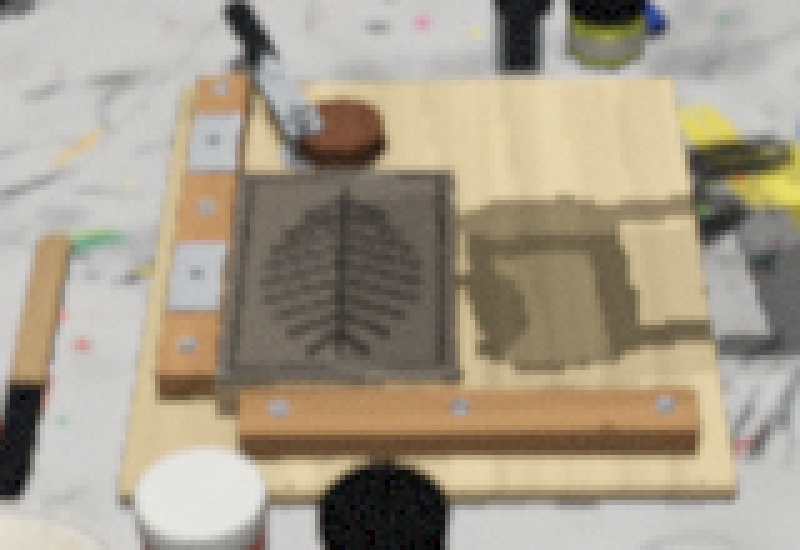

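Both views show the block tight in the corner. I'll check it numerically, along with the lever.

```bash
python3 -c "
from h import *
im=ctrl.get_image('wrist')
c,s=np.cos(TH),np.sin(TH)
def b(q): d=q-O; return np.c_[c*d[:,0]+s*d[:,1],-s*d[:,0]+c*d[:,1]]*1e3
print('block TL TR BR BL',b(ray(im,[(222,28),(422,28),(411,164),(229,163)],.036)).round(1))
print('left fence top inner',b(ray(im,[(224,60),(239,250)],.030)).round(1))
print('far fence top inner',b(ray(im,[(240,25),(520,26)],.030)).round(1))
print('handle ends',b(ray(im,[(548,41),(634,8)],.034)).round(1))
print('disc',b(ray(im,[(472,95)],.028)).round(1))
"
```

```text
block TL TR BR BL [[ 82.4  85.5]
 [ 82.4 -65.7]
 [-20.9 -65.9]
 [-20.2  88.5]]
left fence top inner [[  61.2   87.7]
 [-103.5   87.5]]
far fence top inner [[  86.    73.2]
 [  85.4 -143.1]]
handle ends [[  74.  -164. ]
 [  96.4 -223.8]]
disc [[  35.  -113.9]]
```

The block is home within measurement error, and contact with both fences was felt. Next, move the shut fingers to behind (the far side of) the lever handle: board (131, −200).

step_arm(increments="0.9 -0.75 0 0 0 0;0.9 -0.75 0 0 0 0;0.9 -0.75 0 0 0 0;0.9 -0.75 0 0 0 0;0.9 -0.75 0 0 0 0;0.9 -0.75 0 0 0 0;0.9 -0.75 0 0 0 0;0.9 -0.75 0 0 0 0;0.9 -0.75 0 0 0 0;0.3 -0.35 0 0 0 0;0 0 0 0 0 0;0 0 0 0 0 0")

```text
t: 11.62
tool_pos: [0.6905, -0.1026, 0.1401]
tool_rot: [2.195, -2.246, -0.005]
contact_force: [0.6, 0.2, -0.4]
opening: 0.0
```

```bash
python3 -c "
from h import *
w=B2W(.131,-.200); st((w[0],w[1],.022)); 
im=ctrl.get_image('wrist'); cv2.imwrite('pics/w8.png',im['pixels'][:,:,::-1])
"
```

```text
t 11.62 pos [ 0.6905 -0.1026  0.1401] psi -1.5938 tilt [-0.003  0.001 -1.   ] F [ 0.6  0.2 -0.4] open 0.0
board mm 126.1 -199.2
units to target (tool xyz) [ 0.04 -0.21  4.72]
```

View pics/w8.png

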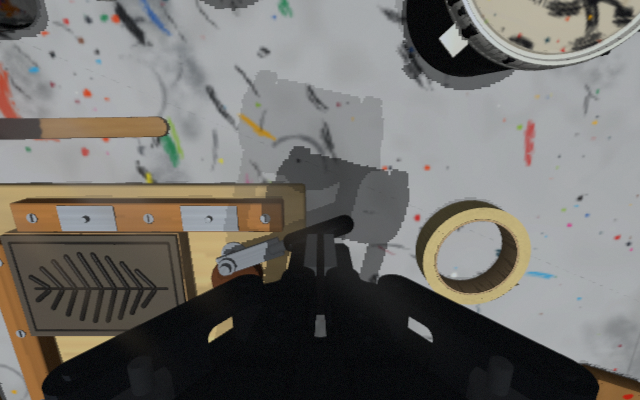

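```bash
python3 -c "
from h import *
im=ctrl.get_image('wrist')
c,s=np.cos(TH),np.sin(TH)
def b(q): d=q-O; return np.c_[c*d[:,0]+s*d[:,1],-s*d[:,0]+c*d[:,1]]*1e3
print('handle ends',b(ray(im,[(288,241),(350,222)],.034)).round(1))
print('pivot screw',b(ray(im,[(226,266)],.040)).round(1))
print('fence end',b(ray(im,[(283,200),(282,229)],.030)).round(1))
print(proj(im,[[*B2W(.126,-.199),.034],[*B2W(.131,-.2),.034]]))
"
```

```text
handle ends [[  83.2 -169.3]
 [ 101.5 -224.9]]
pivot screw [[  61.2 -113. ]]
fence end [[ 120.7 -165.5]
 [  93.2 -163.7]]
[[320.89891711 195.4509224 ]
 [322.06677791 189.85945612]]
```

step_arm(increments="0.1 -0.2 0.7 0 0 0;0 0 1 0 0 0;0 0 1 0 0 0;0 0 1 0 0 0;0 0 0.6 0 0 0;0 0 0.3 0 0 0;0 0 0 0 0 0;0 0 0 0 0 0")

```text
t: 12.38
tool_pos: [0.6966, -0.1048, 0.0283]
tool_rot: [-2.197, 2.245, -0.001]
contact_force: [0.4, 0.5, 0.7]
opening: -0.0003
```

```bash
python3 -c "
from h import *
st()
im=ctrl.get_image('wrist'); cv2.imwrite('pics/w9.png',im['pixels'][:,:,::-1])
def fin(j,r):
    a=np.arctan2(-.93,.37)-j; rh=np.array([np.cos(a),np.sin(a)]); t=np.array([rh[1],-rh[0]])
    n=8.5+14.5*abs(t[1])+11*abs(t[0]); return np.array([62,-114])+r*rh-n*t
prev=None
for j in np.r_[0:1.96:0.15,1.95]:
    p=fin(j,95-8*j/1.95); 
    print(round(j,2),p.round(1), '' if prev is None else (np.array([-(p-prev)[1],-(p-prev)[0]])/25).round(2)); prev=p
"
```

```text
t 12.38 pos [ 0.6966 -0.1048  0.0283] psi -1.5926 tilt [ 0.001 -0.    -1.   ] F [0.4 0.5 0.7] open -0.0003
board mm 132.3 -201.3
0.0 [ 119.5 -193.4] 
0.15 [ 105.3 -200.8] [0.3  0.57]
0.3 [  89.9 -205.9] [0.2  0.62]
0.45 [  75.8 -208.4] [0.1  0.56]
0.6 [  63.6 -209.2] [0.03 0.49]
0.75 [  51.  -208.4] [-0.03  0.5 ]
0.9 [  38.4 -205.8] [-0.1  0.5]
1.05 [  26.  -201.3] [-0.18  0.5 ]
1.2 [  14.2 -194.8] [-0.26  0.47]
1.35 [   3.2 -186.5] [-0.33  0.44]
1.5 [  -6.6 -176.3] [-0.41  0.39]
1.65 [ -14.8 -164.5] [-0.47  0.33]
1.8 [ -21.  -151.2] [-0.53  0.25]
1.95 [ -25. -137.] [-0.57  0.16]
1.95 [ -25. -137.] [-0. -0.]
```

View pics/w9.png

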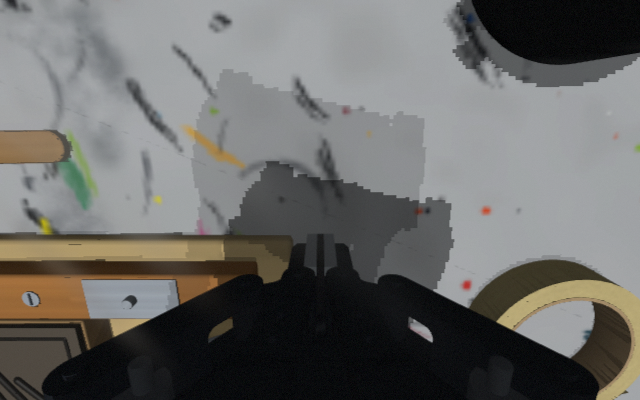

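Clear behind the handle. Lower slightly and start the arc.

step_arm(increments="0 0.3 0.2 0 0 0;0 0.3 0 0 0 0;0 0.25 0 0 0 0;0 0.2 0 0 0 0;0.1 0.3 0 0 0 0;0.1 0.3 0 0 0 0;0.05 0.3 0 0 0 0;0.05 0.25 0 0 0 0;0 0.25 0 0 0 0;0 0.25 0 0 0 0")

```text
t: 13.27
tool_pos: [0.6281, -0.1113, 0.0226]
tool_rot: [-2.196, 2.246, -0.0]
contact_force: [0.8, 0.3, -0.2]
opening: 0.0
```

```bash
python3 -c "
from h import *
st()
im=ctrl.get_image('top'); p=im['pixels'][150:260,240:390,::-1]; cv2.imwrite('pics/t10.png',cv2.resize(p,None,fx=5,fy=5,interpolation=cv2.INTER_NEAREST))
im=ctrl.get_image('wrist'); cv2.imwrite('pics/w10.png',im['pixels'][:,:,::-1])
"
```

```text
t 13.27 pos [ 0.6281 -0.1113  0.0226] psi -1.5932 tilt [ 0. -0. -1.] F [ 0.8  0.3 -0.2] open 0.0
board mm 63.9 -209.4
```

View pics/w10.png

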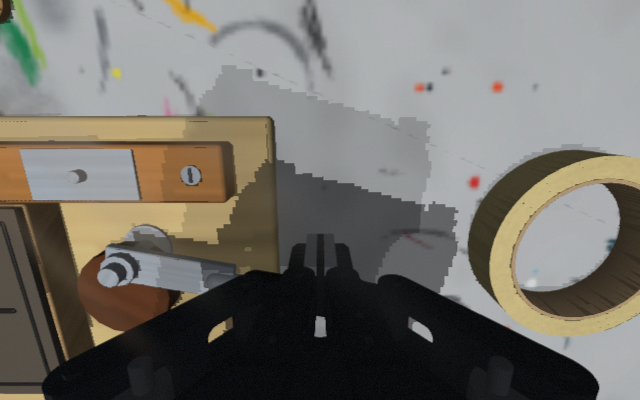

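The lever is turning with the finger and the force is low. Continuing the arc.

step_arm(increments="0 0.25 0 0 0 0;-0.05 0.25 0 0 0 0;-0.05 0.25 0 0 0 0;-0.05 0.25 0 0 0 0;-0.1 0.25 0 0 0 0;-0.1 0.25 0 0 0 0;-0.1 0.25 0 0 0 0;-0.15 0.25 0 0 0 0;-0.15 0.2 0 0 0 0;-0.15 0.2 0 0 0 0")

```text
t: 14.2
tool_pos: [0.5686, -0.0869, 0.0226]
tool_rot: [-2.197, 2.246, -0.0]
contact_force: [1.3, 0.2, -0.3]
opening: -0.0003
```

```bash
python3 -c "
from h import *
st()
im=ctrl.get_image('wrist'); cv2.imwrite('pics/w11.png',im['pixels'][:,:,::-1])
"
```

```text
t 14.2 pos [ 0.5686 -0.0869  0.0226] psi -1.5929 tilt [ 0. -0. -1.] F [ 1.3  0.2 -0.3] open -0.0003
board mm 3.9 -186.4
```

View pics/w11.png

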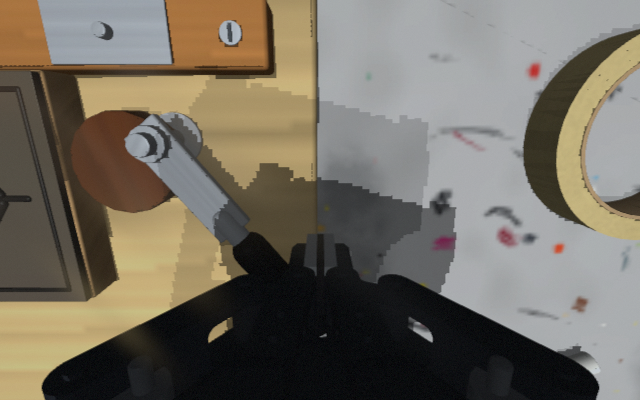

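The lever is at about 1.3 rad and the disc is near the block's edge. I'll close it up in smaller rows.

step_arm(increments="-0.2 0.2 0 0 0 0;-0.2 0.2 0 0 0 0;-0.25 0.15 0 0 0 0;-0.25 0.15 0 0 0 0;-0.25 0.15 0 0 0 0;-0.25 0.1 0 0 0 0;-0.15 0.05 0 0 0 0")

```text
t: 14.83
tool_pos: [0.546, -0.0489, 0.0232]
tool_rot: [2.198, -2.244, 0.009]
contact_force: [4.5, -6.9, -1.9]
opening: -0.0001
```

step_arm(increments="-0.15 0.05 0 0 0 0;-0.15 0.05 0 0 0 0;-0.1 0 0 0 0 0;0 0 0 0 0 0")

```text
t: 15.17
tool_pos: [0.5433, -0.038, 0.0232]
tool_rot: [-2.197, 2.245, -0.003]
contact_force: [2.0, -3.0, 1.6]
opening: -0.0
```

```bash
python3 -c "
from h import *
st()
im=ctrl.get_image('wrist'); cv2.imwrite('pics/w12.png',im['pixels'][:,:,::-1])
"
```

```text
t 15.17 pos [ 0.5433 -0.038   0.0232] psi -1.5924 tilt [ 0.002 -0.001 -1.   ] F [ 2.  -3.   1.6] open -0.0
board mm -22.5 -138.1
```

View pics/w12.png

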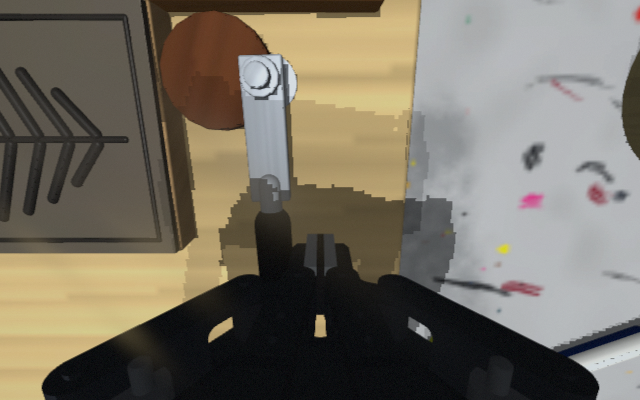

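The lever is nearly along −x. I'll push on to feel the stop.

step_arm(increments="-0.1 0 0 0 0 0;-0.1 0 0 0 0 0;0 0 0 0 0 0")

```text
t: 15.47
tool_pos: [0.5431, -0.0349, 0.0231]
tool_rot: [2.196, -2.242, 0.006]
contact_force: [1.0, -11.4, 2.0]
opening: 0.0002
```

step_arm(increments="-0.1 0 0 0 0 0;-0.1 0 0 0 0 0;0 0 0 0 0 0")

```text
t: 15.72
tool_pos: [0.5431, -0.0343, 0.0233]
tool_rot: [2.192, -2.236, 0.016]
contact_force: [-1.6, -25.4, 2.6]
opening: -0.0002
```

It's on the stop: 25 N with no further motion. Now retract sideways, then up and away.

step_arm(increments="0.4 0 0 0 0 0;0.4 0 0 0 0 0;0.2 0 -0.3 0 0 0;0 0 -1 0 0 0;0 0 -1 0 0 0;0 0 -1 0 0 0;0 0 -1 0 0 0;0 0 -1 0 0 0;0 0 -1 0 0 0;1 0 0 0 0 0;1 0 0 0 0 0;0 0 0 0 0 0")

```text
t: 16.72
tool_pos: [0.5413, -0.1052, 0.181]
tool_rot: [2.194, -2.248, 0.002]
contact_force: [-0.3, -0.1, -0.1]
opening: 0.0
```

step_arm(increments="1 0.5 0 0 0 0;1 0.5 0 0 0 0;1 0.5 0 0 0 0;1 0.5 0 0 0 0;1 0.5 0 0 0 0;1 0.5 0 0 0 0;1 0.5 0 0 0 0;0 0 0 0 0 0;0 0 0 0 0 0")

```text
t: 17.47
tool_pos: [0.4494, -0.2758, 0.1797]
tool_rot: [-2.193, 2.248, 0.003]
contact_force: [-0.3, -0.6, -0.2]
opening: 0.0001
```

```bash
python3 -c "
from h import *
st()
im=ctrl.get_image('top'); p=im['pixels'][150:260,240:390,::-1]; cv2.imwrite('pics/t13.png',cv2.resize(p,None,fx=5,fy=5,interpolation=cv2.INTER_NEAREST))
im=ctrl.get_image('side'); p=im['pixels'][190:300,230:390,::-1]; cv2.imwrite('pics/s13.png',cv2.resize(p,None,fx=5,fy=5,interpolation=cv2.INTER_NEAREST))
"
```

```text
t 17.47 pos [ 0.4494 -0.2758  0.1797] psi -1.5951 tilt [-0.     0.002 -1.   ] F [-0.3 -0.6 -0.2] open 0.0001
board mm -110.9 -377.9
```

View pics/t13.png

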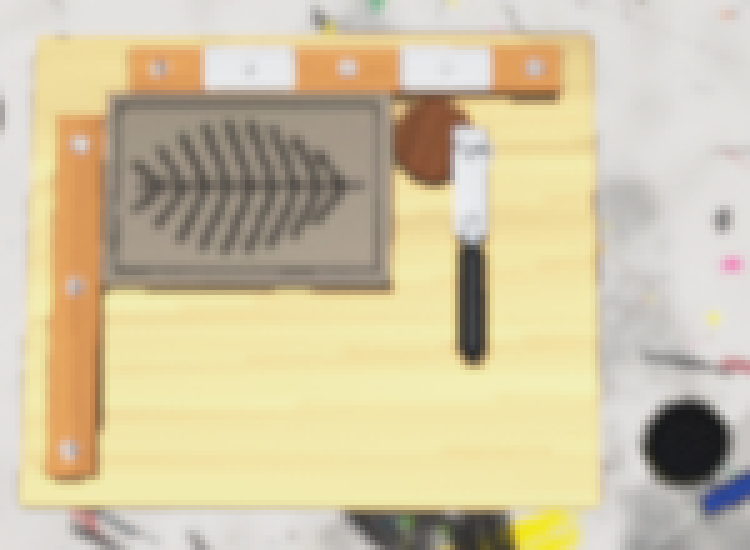

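View pics/s13.png

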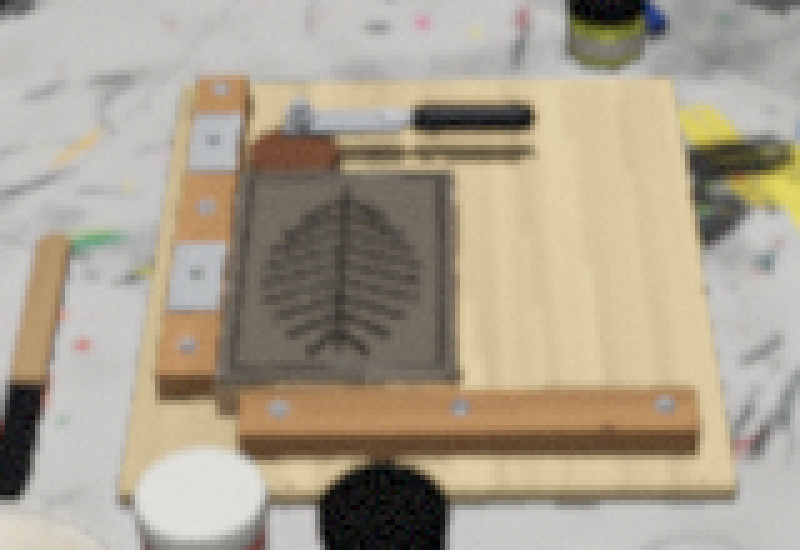

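The block sits in the corner and the lever points along −x. I'll do a last numeric check of squareness, fence gap and lever angle, and see whether the bystanders have moved.

```bash
python3 -c "
from h import *
im=ctrl.get_image('top'); p=im['pixels']; hsv=cv2.cvtColor(p,cv2.COLOR_RGB2HSV);S=hsv[...,1].astype(int);V=hsv[...,2].astype(int)
c,s=np.cos(TH),np.sin(TH)
def b(q): d=q-O; return np.c_[c*d[:,0]+s*d[:,1],-s*d[:,0]+c*d[:,1]]*1e3
r=np.zeros(S.shape,bool); r[166:212,255:322]=1
m=big(r&(S<90)&(V<175)); print('block',cv2.minAreaRect(b(ray(im,poly(m),.036)).astype(np.float32)))
r[:]=0; r[195:226,328:340]=1
m=big(r&(V<80)); w=b(ray(im,poly(m),.034)); R_=cv2.minAreaRect(w.astype(np.float32)); print('handle',R_)
print('lever dir from pivot',np.degrees(np.arctan2(R_[0][1]+114,R_[0][0]-60)))
def z(x,y): return (240+(x+.5)/5-.5,150+(y+.5)/5-.5)
print('block corners',b(ray(im,[z(111,95),z(391,95),z(391,283),z(105,283)],.036)).round(1))
a=cv2.imread('pics/top0.png').astype(int); d=np.abs(a-p[:,:,::-1]).max(2)>40
d=cv2.morphologyEx(d.astype(np.uint8),cv2.MORPH_OPEN,np.ones((3,3))); n,l,q,_=cv2.connectedComponentsWithStats(d); print([x.tolist() for x in q[1:] if x[4]>12])
"
```

```text
block ((34.44798278808594, 9.816001892089844), (110.22630310058594, 159.09373474121094), 0.009280995465815067)
handle ((-29.859683990478516, -112.3049087524414), (8.213438034057617, 58.162113189697266), 89.75956726074219)
lever dir from pivot 178.9193145071914
block corners [[ 87.9  87. ]
 [ 87.7 -69. ]
 [-18.4 -69.4]
 [-18.5  87.4]]
[[261, 161, 115, 62, 2278], [358, 178, 176, 159, 12642], [266, 189, 61, 47, 1589], [463, 269, 117, 67, 3710], [284, 287, 66, 54, 1986], [479, 298, 11, 12, 75], [601, 312, 39, 23, 536], [353, 336, 100, 64, 4652], [625, 336, 15, 10, 114], [278, 340, 78, 60, 2381], [591, 344, 43, 9, 247], [545, 353, 95, 47, 2482], [230, 358, 72, 42, 1032], [281, 359, 6, 5, 25], [535, 374, 9, 23, 142], [265, 389, 14, 11, 100], [513, 388, 15, 12, 135], [531, 395, 4, 5, 17]]
```

```bash
python3 -c "
from h import *
st(); print(ctrl.finish_job())"
```

```text
t 17.62 pos [ 0.4503 -0.2747  0.1798] psi -1.5918 tilt [-0.     0.001 -1.   ] F [-0.1 -0.6  0.5] open -0.0
board mm -110.1 -376.8
the job is handed in; nothing more can be done
None
```

The block is in the corner against both fences with the cam lever locked on its stop, and I handed the job in at 17.6 s. The system gives no verdict, so this rests on my own checks.

**What I did:** I pushed the block left with two fingertips until it met the left fence. I then pushed it from the near side until it met the far fence. With the fingers shut, I swept the lever clockwise to its stop (about 25 N, no further motion) and withdrew the hand.

**Last checks (top camera):**

| Check | Measured | Wanted |
|---|---|---|
| Block centre on board | (34.4, 9.8) mm | (35, 10) mm |
| Block turn relative to board | about 0 rad | under 0.02 rad |
| Lever direction | about 179°, roughly 1.95 rad | along −x, above 1.80 rad |
| Force on the tool | about 0 N | touching nothing |

**Less certain:**
- **Position:** the cameras are only good to about 2–3 mm. Corner readings by hand came out a few mm small (156–157 mm for the 160 mm side). That the block is flush rests mainly on the contact felt at both fences and on the cam.
- **Bystanders:** I saw no sign that any of them moved. I compared before and after top views, and the changes were the block, the lever and large patches I took to be the arm and its shadow. One of those patches covers the area around the marker and jar_b. I did not measure each bystander separately.

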